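# Set up a pressing stack at the bookbinding table

### The arm

A 6-joint arm with a two-finger parallel gripper is mounted at the origin on the work surface. World frame = base frame: x ahead of the robot, y to its left, z up, the work surface at z = 0. Lengths are in m, angles in rad, forces in N, time in s.
With the tool pointing down it reaches from about 0.375 to 0.9 m from the base axis. Payload 3.1 kg.
Tool frame: the origin (TCP) lies on the centre line of the jaws, within the pads' length; the fingertips stand robot.tip_reach ahead of it and the grasp point (between the pads) is the TCP (robot.tip_reach is the distance from the TCP to the fingertips, in m); x points along the fingers, y is the direction in which the jaws open and shut, and the axes are right-handed (so a half turn about x gives the same grasp; the last joint's range is limited). The gripper opens to 85 mm and grips with 20 to 120 N. Pads are 22 mm wide; open, the fingers measure 114 mm over their backs; the gripper's body (76 mm by 85 mm) begins 54 mm behind the grasp point. The pads swing forward as they close: fully open they stand 13 mm farther back than shut.
Start: joints at [-1.46, 0.527, 1.433, -0, 1.181, -0.178], TCP at [0.178, -0.599, 0.25] pointing down, gripper open.
Joint ranges: [-3.08, 3.08], [-0.75, 2.2], [0.22, 2.44], [-1.43, 4.57], [0, 2.65], [-2.85, 2.85]. Speed limits (rad/s): [2.79, 2.79, 3.14, 3.14, 3.14, 3.14].

### API

Orientations are given as [roll, pitch, yaw] about the fixed x, y, z axes, in that order (R = Rz(yaw) Ry(pitch) Rx(roll)).
In Python, from rig import robot gives the robot as it stands.
- The arm moves only by the tool carry_out, never from a script. Its argument "moves" is a list of rows, each a list of 3 entries, a list of its own where there are three numbers: the shift along the tool's x, y, z in units of 0.5 m (1.0 is 0.5 m), then the turn, a rotation vector about the tool's x, y, z in units of 360 degrees (1.0 is 360 degrees), then the opening in per cent of the stroke, from 0 (shut) to 100 (fully open). In form: [[[dx, dy, dz], [rx, ry, rz], gripper], ...]. A call has 1 to 20 rows; each row shifts and turns the commanded pose from where the row before left it, along the tool's axes as they then stand; what a row does not reach is not made up. A row lasts 1/12 s, in which the tool goes at most 41.7 mm and 7.16 degrees, less where a joint would pass 70% of its speed; a pose out of reach is approached as far as the arm can. A call with a number of a shift or a turn outside -1 to 1 is refused whole. A call with a gripper value outside its range is refused whole. The fingers move at their own pace and stop on an object; "force" is the grip in N (left out, the last holds). Time passes only in rows, so rows that do not move let the fingers close. It gives the time, the measured TCP pose, the force and the opening at its end, in the units of the state.
- robot.get_state(): the state, without advancing time (a new reading comes with each control period).
- robot.capture(name): name is "scene" or "top" or "wrist"; returns a dict with "color" (384x512x3 uint8, blue, green, red), "camera_matrix" (3x3 intrinsics, pixels), "world_from_camera" (4x4, takes a point from camera to world coordinates). Camera axes: x right, y down, z forward; pixel columns grow to the right and rows downward; lengths in m; the calibration is good to about 2 mm. A picture is of the moment at which its call begins. There is no depth.
- robot.sign_off(): hands the job in, once; it reports no verdict.
Trained networks look in a picture, given as the dict that the camera call returned (one of the last four; its "shot" number tells which), for a name from the list of things; names that differ only in an ending like _2 or _b are one class to them, and where a whole thing is asked for, a point or a joint stands for the part that bears it (a point fixed in the world has none). Each returns a list of dicts, best first, with "p" (0 to 1); they miss things now and then, are a little off and sometimes report something else, mostly with a low value. They report only what shows in the picture. A call takes as long as a camera call. They do not tell look-alikes from the thing itself.
- robot.spot_in(picture, thing): "centre" ([x, y, z] in m, in world coordinates, good to about 4 mm: the middle of the surface that is visible of it).
- robot.silhouettes(picture, thing): "pixels" (384x512 bool, what is visible of it).
- robot.place_of(picture, thing): "centre" ([x, y, z] in m, in world coordinates, good to about 4 mm: a listed point, or the origin of a listed thing).
The state is a dict: "time_s": time; "qpos": joint angles; "qd": joint speeds; "joint_efforts": joint torques, N m; "position": TCP position; "eef_rot": TCP orientation; "ft_force": force on the tool from outside, world axes, zero at the start; "ft_torque": the same for the moment, N m; "grip_width": finger opening in m.
Only numpy, scipy, OpenCV 4.12 (cv2) and the standard library are available. Lean on these libraries where they do the work, as an engineer would, in place of code of your own. Each camera call takes 0.05 s, during which the arm holds its last target. There are 200 camera calls.

### The job

Build the pressing stack: lay the thick notebook in the middle of the plywood board, lengthwise along it, then the thin notebook centred lengthwise on top of the thick one, and the wooden weight centred lengthwise on top of the thin one. Lay the wooden folding stick flat on the table in the middle of the gap between the board and the glue pot, parallel to the board's short sides and centred on that side of the board. Let go of everything, and leave the glue pot, mug and water bottle where they stand.

Things in the scene. Friction and masses are not known exactly. Their poses are not given: they have to be found in the camera images.
- board: Flat plywood press board, 170 x 110 mm, 10 mm thick, fixed to the table top (z = 0), at the middle of the far half of the work area. Its long side runs roughly left-right as the robot sees it (within about 12 degrees). Origin: centre of its underside; x along its long side, towards the robot's left; y along its short side; z up.
- thick_book: The thicker and larger of two brown-covered pocket notebooks with cream pages: 130 mm long, 64 mm wide, 26 mm thick, about 0.16 kg, rigid, lying flat on the table. Origin: centre of its underside; x along its length, y across, z up. Grasp across the 64 mm width from above.
- thin_book: The thinner and smaller of the two brown notebooks: 110 mm long, 52 mm wide, 16 mm thick, about 0.08 kg, rigid, lying flat on the table. Origin: centre of its underside; x along its length, y across, z up. Grasp across the 52 mm width from above.
- weight: Wooden pressing weight: a block 100 mm long, 48 mm wide, 36 mm high, with a round steel bow handle on top, about 0.32 kg. The handle's bar is 10 mm thick, runs along the block's length over its middle (about 60 mm of straight bar), its centreline 68 mm above the underside (27 mm free under it); overall height 73 mm. Origin: centre of its underside; x along its length, y across, z up. 
- stick: Flat pale wooden folding stick with round ends: 150 mm long, 22 mm wide, 9 mm thick, about 0.03 kg, lying flat on the table; both ends alike. Origin: centre of its underside; x along its length, y across, z up. 
- glue_pot: Squat glue pot: closed round amber glass jar with a steel lid, 64 mm in diameter, 62 mm high, standing on the table off one short end of the board, left or right of it (varies), on the board's long middle line, 245 to 255 mm from centre to centre; the gap from board edge to pot is about 133 mm wide, its middle about 151 mm from the board's centre. Origin: centre of its underside.
- mug: Bystander: yellow mug with a handle, 76 mm in diameter, 90 mm high, standing beside the board's other short end. Origin: centre of its underside. Leave it there.
- water: Bystander: clear water bottle with a blue cap, 64 mm in diameter, 200 mm high, standing farther to the left. Origin: centre of its underside. Leave it there.
Mind the look-alikes: they are no part of the job. Of the things shaped like the weight, the wooden one is meant.

How it is judged:
By the outcome, as a careful person would: the job done as asked, in the order asked, and still so for the second after the job is handed in, with the robot touching nothing.
It also fails if it takes over 115 s, if anything falls off the work surface, if the arm or the gripper's body presses on something with over 40 N, if the wrist force passes 120 N, or if a joint passes its speed limit or range.

## Working session

There is one attempt and no reset: what is moved stays moved. The work goes in short steps, Python scripts to look and compute and a tool call to move; the robot and the scene stay as the last step left them, time stands still between calls to the robot, and variables do not carry over. Pictures are saved under pics/ and viewed, about 12 in all and at most 16, crops included, and the job is handed in when it is done.

Besides the shell and the picture viewer there is one more tool, called after "Request:" as name(argument=value, ...) on one line, values as JSON. carry_out: Moves the arm, as the interface text tells. Its arguments: {"type":"object","properties":{"moves":{"type":"array"},"force":{"type":"number"}},"required":["moves"]}

```bash
ls; mkdir -p pics; python3 - <<'E'
from rig import robot
import cv2
print(robot.get_state(), robot.tip_reach)
for n in("scene","top"):
    p=robot.capture(n); cv2.imwrite(f"pics/{n}0.png",p["color"])
    for t in ["board","thick_book","thin_book","weight","stick","glue_pot","mug","water"]:
        print(n,t,[(round(d["p"],2),[round(float(v),3) for v in d["centre"]]) for d in robot.place_of(p,t)])
E
```

```text
pics
{'time_s': 0.0, 'qpos': array([-1.46051101e+00,  5.28485817e-01,  1.43388386e+00,  1.34432333e-05,
        1.18136584e+00, -1.78493947e-01]), 'qd': array([ 9.16554975e-04, -1.71904076e-03, -5.97646814e-05, -5.70039355e-04,
        2.14643066e-03, -3.84722563e-04]), 'joint_efforts': array([-1.92228428e-03, -4.42356026e+01, -1.78023040e+01, -1.97425484e-04,
        8.55529506e-03,  3.10487209e-07]), 'position': array([ 0.17795073, -0.59844677,  0.24932735]), 'eef_rot': array([-1.75508887,  1.56865343,  1.67527793]), 'ft_force': array([ 0.46032789, -0.78350885,  0.10197659]), 'ft_torque': array([-0.02968809, -0.0137431 , -0.00597384]), 'grip_width': 0.08542981722144265} 0.019
scene board [(0.79, [0.65, -0.02, 0.001])]
scene thick_book [(0.94, [0.443, -0.263, -0.001])]
scene thin_book [(0.57, [0.452, 0.102, 0.0]), (0.4, [0.648, -0.022, 0.002])]
scene weight [(0.9, [0.43, -0.099, -0.004]), (0.72, [0.291, -0.175, -0.0]), (0.66, [0.433, -0.426, -0.001]), (0.55, [0.647, -0.02, 0.004])]
scene stick [(0.81, [0.434, 0.26, -0.001])]
scene glue_pot [(0.73, [0.649, 0.227, 0.001])]
scene mug [(0.84, [0.65, -0.27, 0.001])]
scene water [(0.79, [0.612, 0.463, -0.004])]
top board [(0.93, [0.651, -0.025, -0.004])]
top thick_book [(0.82, [0.443, -0.263, 0.0])]
top thin_book [(0.89, [0.453, 0.105, -0.004])]
top weight [(0.9, [0.434, -0.1, -0.0])]
top stick [(0.62, [0.435, 0.264, -0.001])]
top glue_pot [(0.76, [0.651, 0.227, -0.002]), (0.66, [0.435, 0.263, -0.002]), (0.45, [0.647, -0.269, -0.002])]
top mug [(0.66, [0.651, -0.267, -0.004])]
top water [(0.84, [0.609, 0.46, -0.001])]
```

View pics/scene0.png

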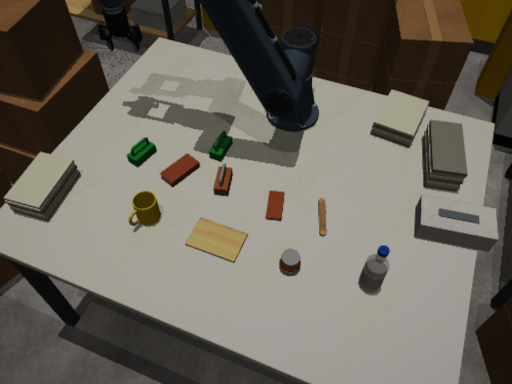

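View pics/top0.png

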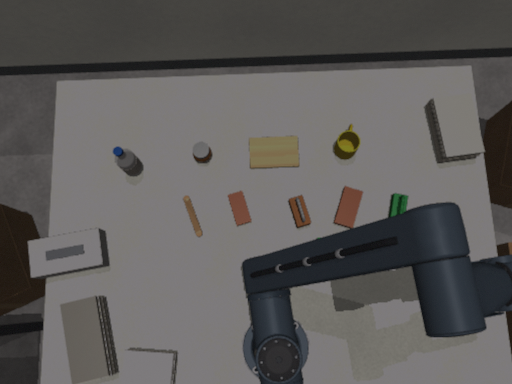

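The scene view shows the board at (217,239) and the pot at (290,261). The wooden weight is at (223,180), and the green look-alikes are at (141,151) and (221,146). The books are at (180,169) (thick) and (275,205) (thin), and the stick at (322,216). The network positions agree with this.

```bash
cat > h.py <<'E'
import numpy as np, cv2
from scipy.spatial.transform import Rotation as Ro
from rig import robot
H=dict(board=.01,thick_book=.026,thin_book=.016,weight=.036,stick=.009)
def plane(p,uv,z):
    K=p["camera_matrix"];T=p["world_from_camera"]
    d=(T[:3,:3]@np.linalg.inv(K)@np.c_[uv,np.ones(len(uv))].T).T;o=T[:3,3]
    return (o+d*((z-o[2])/d[:,2])[:,None])[:,:2]
def pix(p,P):
    T=np.linalg.inv(p["world_from_camera"]);c=T[:3,:3]@np.asarray(P)+T[:3,3];q=p["camera_matrix"]@c
    return q[:2]/q[2]
def rect(mask,p,z):
    cs,_=cv2.findContours(mask.astype(np.uint8),cv2.RETR_EXTERNAL,cv2.CHAIN_APPROX_NONE)
    c=max(cs,key=cv2.contourArea)[:,0].astype(float)
    (cx,cy),(w,h),a=cv2.minAreaRect((plane(p,c,z)*1000).astype(np.float32))
    if w<h: w,h,a=h,w,a+90
    return np.round([cx/1000,cy/1000],4),round((a+90)%180-90,2),(round(w,1),round(h,1))
def meas(p,t,z=None):
    for d in robot.silhouettes(p,t):
        print(t,round(d["p"],2),d["pixels"].sum(),*rect(d["pixels"],p,H[t] if z is None else z))
def go(xyz=None,yaw=None):
    """from measured pose: tool-axis shift units and turn; yaw deg = direction of jaw (tool y), mod 180"""
    s=robot.get_state();R=Ro.from_euler('xyz',s["eef_rot"]).as_matrix()
    y0=np.degrees(np.arctan2(R[1,1],R[0,1]))
    print("pos",s["position"].round(4),"jaw yaw",y0.round(2),"tilt",R[:,0].round(4),"t",s["time_s"],"w",s["grip_width"],"q6",s["qpos"][5],"F",s["ft_force"].round(1))
    if xyz is not None: print("shift units (current tool axes)",(R.T@(np.array(xyz)-s["position"])/.5).round(4))
    if yaw is not None:
        d=(yaw-y0+90)%180-90; print("turn rx units",round(-d/360,4),"deg",d)
E
python3 - <<'E'
from h import *
p=robot.capture("top")
for t in H: meas(p,t)
p=robot.capture("scene")
for t in H: meas(p,t)
go([.443,-.263,.2],-20)
s=robot.get_state();print(Ro.from_euler('xyz',s["eef_rot"]).as_matrix().round(3))
w=robot.capture("wrist");print(w["world_from_camera"].round(3),w["camera_matrix"])
E
```

```text
board 0.78 1516 [ 0.6513 -0.0257] -89.67 (169.2, 114.8)
thick_book 0.82 784 [ 0.4427 -0.2653] -19.89 (136.3, 66.5)
thin_book 0.84 449 [0.4569 0.0977] 12.99 (107.7, 49.9)
weight 0.93 431 [ 0.4334 -0.1011] 17.07 (102.9, 48.1)
weight 0.35 602 [ 0.6593 -0.2774] -49.37 (110.8, 83.9)
stick 0.6 253 [0.4363 0.2562] 17.61 (143.8, 23.1)
thick_book 0.62 665 [ 0.4512 -0.2585] -20.0 (139.0, 80.4)
thin_book 0.86 433 [0.4611 0.1034] 15.66 (119.8, 51.0)
weight 0.8 550 [ 0.4332 -0.4181] -7.1 (133.8, 86.8)
weight 0.77 404 [ 0.3008 -0.1675] -0.68 (133.5, 61.8)
weight 0.62 438 [ 0.4406 -0.0956] 14.63 (134.0, 53.5)
stick 0.78 259 [0.4392 0.261 ] 19.94 (148.1, 23.0)
pos [ 0.178  -0.5991  0.2503] jaw yaw -73.45 tilt [ 0.  0. -1.] t 1.5 w 0.08548752384919538 q6 -0.17851386883474887 F [-0.7  0.6  0.4]
shift units (current tool axes) [ 0.1006 -0.4934 -0.6994]
turn rx units -0.1485 deg 53.45157327376026
[[ 0.     0.285 -0.959]
 [ 0.    -0.959 -0.285]
 [-1.    -0.    -0.   ]]
[[ 0.285 -0.913 -0.292  0.253]
 [-0.959 -0.27  -0.089 -0.576]
 [ 0.002  0.306 -0.952  0.372]
 [ 0.     0.     0.     1.   ]] [[265.64711119   0.         252.99729366]
 [  0.         265.64711119 187.75791597]
 [  0.           0.           1.        ]]
```

Request:
carry_out(moves=[[[0,-0.045,-0.0636],[0,0,0],100],[[0,-0.045,-0.0636],[0,0,0],100],[[0,-0.045,-0.0636],[0,0,0],100],[[0,-0.045,-0.0636],[0,0,0],100],[[0,-0.045,-0.0636],[0,0,0],100],[[0,-0.045,-0.0636],[0,0,0],100],[[0,-0.045,-0.0636],[0,0,0],100],[[0,-0.045,-0.0636],[0,0,0],100],[[0,-0.045,-0.0636],[0,0,0],100],[[0,-0.045,-0.0636],[0,0,0],100],[[0,-0.045,-0.0636],[0,0,0],100],[[0.02,0,0],[0.017,0,0],100],[[0.02,0,0],[0.017,0,0],100],[[0.02,0,0],[0.017,0,0],100],[[0.02,0,0],[0.017,0,0],100],[[0.02,0,0],[0.017,0,0],100],[[0,0,0],[0.017,0,0],100],[[0,0,0],[0,0,0],100],[[0,0,0],[0,0,0],100]])

```text
time_s: 3.13
position: [0.443, -0.2624, 0.2004]
eef_rot: [2.687, 1.57, -0.803]
ft_force: [-1.0, 0.4, -0.6]
grip_width: 0.0853
```

```bash
python3 - <<'E'
from h import *
p=robot.capture("wrist");cv2.imwrite("pics/w1.png",p["color"])
meas(p,"thick_book");go([.443,-.265,.024],-110)
p=robot.capture("top");meas(p,"board")
E
```

```text
thick_book 0.94 6118 [ 0.4441 -0.263 ] -19.38 (130.7, 65.2)
pos [ 0.4431 -0.2625  0.2007] jaw yaw -110.06 tilt [ 7.e-04 -7.e-04 -1.e+00] t 3.2333 w 0.08553028251474364 q6 1.1688089778507171 F [-0.4 -0.4 -1. ]
shift units (current tool axes) [ 0.3534  0.0047 -0.0012]
turn rx units -0.0002 deg 0.05516548256639453
board 0.86 1163 [ 0.6503 -0.0253] 89.2 (170.1, 112.8)
```

View pics/w1.png

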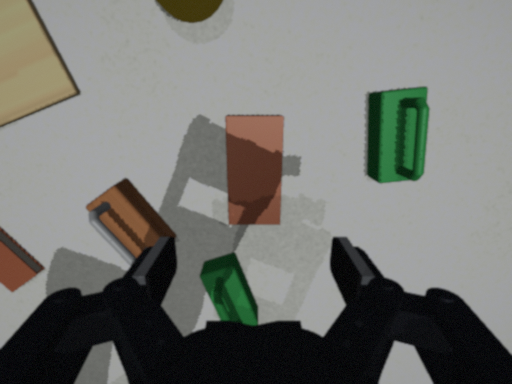

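The wrist view shows the thick book at (254,168), clear between the fingers. Its size reads 130.7 x 65.2 mm, as it should, so I'm descending and gripping.

Request:
carry_out(moves=[[[0.06,0,0],[-0.0015,0,0],100],[[0.06,0,0],[0,0,0],100],[[0.06,0,0],[0,0,0],100],[[0.06,0,0],[0,0,0],100],[[0.05,0,0],[0,0,0],100],[[0.03,0,0],[0,0,0],100],[[0.02,0,0],[0,0,0],100],[[0.017,0,0],[0,0,0],100],[[0,0,0],[0,0,0],100],[[0,0,0],[0,0,0],60],[[0,0,0],[0,0,0],60],[[0,0,0],[0,0,0],60],[[0,0,0],[0,0,0],60],[[0,0,0],[0,0,0],60],[[0,0,0],[0,0,0],60],[[0,0,0],[0,0,0],60]], force=45)

```text
time_s: 4.67
position: [0.4435, -0.2628, 0.0231]
eef_rot: [2.738, 1.568, -0.746]
ft_force: [-0.4, 0.5, 6.9]
grip_width: 0.0631
```

Request:
carry_out(moves=[[[-0.01,0,0],[0,0,0],60],[[-0.03,0,0],[0,0,0],60],[[-0.05,0,0],[0,0,0],60],[[-0.05,0,0],[0,0,0],60],[[-0.05,0,0],[0,0,0],60],[[-0.05,0,0],[0,0,0],60],[[-0.04,0,0],[0,0,0],60],[[-0.02,0,0],[0,0,0],60],[[0,0,0],[0,0,0],60]])

```text
time_s: 5.42
position: [0.4438, -0.2629, 0.174]
eef_rot: [2.735, 1.566, -0.749]
ft_force: [0.7, 0.1, -2.3]
grip_width: 0.063
```

```bash
python3 - <<'E'
from h import *
p=robot.capture("wrist");cv2.imwrite("pics/w2.png",p["color"])
go([.6505,-.025,.17],0)
E
```

```text
pos [ 0.443  -0.2623  0.1725] jaw yaw -109.63 tilt [ 0.0014 -0.0013 -1.    ] t 5.4667 w 0.06250655073447293 q6 1.1614582639549813 F [ 0.3 -0.7 -1.4]
shift units (current tool axes) [ 0.005  -0.5864 -0.2314]
turn rx units 0.1955 deg -70.37390895955144
```

View pics/w2.png

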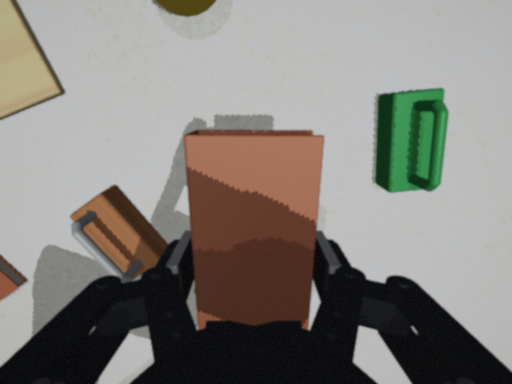

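The book is held square. I'm moving to just short of the board and turning there, to see the board at close range.

Request:
carry_out(moves=[[[-0.01,-0.052,-0.0547],[0,0,0],60],[[-0.01,-0.052,-0.0547],[0,0,0],60],[[-0.01,-0.052,-0.0547],[0,0,0],60],[[-0.01,-0.052,-0.0547],[0,0,0],60],[[-0.01,-0.052,-0.0547],[0,0,0],60],[[0,-0.052,-0.0547],[0,0,0],60],[[0,0,0],[-0.01,0,0],60],[[0,0,0],[-0.019,0,0],60],[[0,0,0],[-0.019,0,0],60],[[0,0,0],[-0.019,0,0],60],[[0,0,0],[-0.019,0,0],60],[[0,0,0],[-0.019,0,0],60],[[0,0,0],[-0.019,0,0],60],[[0,0,0],[-0.019,0,0],60],[[0,0,0],[-0.019,0,0],60],[[0,0,0],[-0.019,0,0],60]])

```text
time_s: 6.8
position: [0.6485, -0.1699, 0.1936]
eef_rot: [-1.22, 1.565, 2.722]
ft_force: [0.0, -0.3, -1.9]
grip_width: 0.0625
```

Request:
carry_out(moves=[[[0,0,0],[-0.019,0,0],60],[[0,0,0],[-0.019,0,0],60],[[0,0,0],[-0.019,0,0],60],[[0,0,0],[-0.019,0,0],60],[[0,0,0],[-0.019,0,0],60],[[0,0,0],[-0.019,0,0],60],[[0,0,0],[-0.01,0,0],60],[[0,0,0],[0,0,0],60],[[0,0,0],[0,0,0],60]])

```text
time_s: 7.55
position: [0.6488, -0.17, 0.1944]
eef_rot: [-1.996, 1.567, 2.718]
ft_force: [0.1, 0.4, -1.6]
grip_width: 0.0631
```

```bash
python3 - <<'E'
from h import *
p=robot.capture("wrist");cv2.imwrite("pics/w3.png",p["color"])
go([.651,-.025,.15],0); meas(p,"board")
for d in robot.place_of(p,"board")+robot.place_of(p,"glue_pot"): print(d)
E
```

```text
pos [ 0.649  -0.1701  0.1949] jaw yaw 0.07 tilt [-0.003   0.0013 -1.    ] t 7.6 w 0.06279332469385758 q6 -0.4237058420017239 F [-0.7 -0.  -2.3]
shift units (current tool axes) [ 0.0902  0.0046 -0.2901]
turn rx units 0.0002 deg -0.06891706155131772
board 0.59 12062 [ 0.6481 -0.051 ] 89.98 (111.8, 108.4)
{'centre': [0.6494, -0.0224, 0.001], 'p': 0.7}
```

View pics/w3.png

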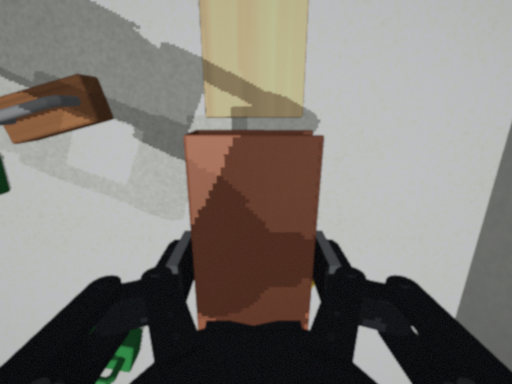

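The book is held straight. The board is partly in view: near edge at row 117, sides from (200,0) to (206,117) and from (308,0) to (304,117). I'll fit lines to those edges.

```bash
python3 - <<'E'
from h import *
p=robot.capture("wrist")
m=robot.silhouettes(p,"board")[0]["pixels"]
rows=[r for r in range(5,105)]
L=[];Rr=[]
for r in rows:
    c=np.flatnonzero(m[r]); L.append((c[0]-.5,r));Rr.append((c[-1]+.5,r))
for n,e in(("L",L),("R",Rr)):
    W=plane(p,np.array(e,float),.01);vx,vy,x0,y0=cv2.fitLine(W.astype(np.float32),cv2.DIST_HUBER,0,1e-4,1e-4).ravel()
    print(n,"slope deg",np.degrees(np.arctan2(vx,vy)),"x at y=-.1:",x0+vx/vy*(-.1-y0),"x at y=-.025",x0+vx/vy*(-.025-y0))
B=np.array([(c,np.flatnonzero(m[:,c])[-1]+.5) for c in range(212,300)],float)
W=plane(p,B,.01);vx,vy,x0,y0=cv2.fitLine(W.astype(np.float32),cv2.DIST_HUBER,0,1e-4,1e-4).ravel()
print("near: slope deg",np.degrees(np.arctan(vy/vx)),"y at x=.65",y0+vy/vx*(.65-x0))
go()
E
```

```text
L slope deg 179.88249 x at y=-.1: 0.5933984 x at y=-.025 0.5932446
R slope deg 178.88531 x at y=-.1: 0.7040699 x at y=-.025 0.7026107
near: slope deg -0.7166712 y at x=.65 -0.10720627
pos [ 0.6498 -0.1704  0.1966] jaw yaw 0.14 tilt [-2.e-04  1.e-04 -1.e+00] t 7.85 w 0.06260086514268956 q6 -0.4248880316457999 F [ 0.5 -0.6 -2.2]
```

Request:
carry_out(moves=[[[0,0,-0.04],[0,0,0],60],[[0,0,-0.06],[0,0,0],60],[[0,0,-0.06],[0,0,0],60],[[0,0,-0.06],[0,0,0],60],[[0,0,-0.05],[0,0,0],60],[[0,0,-0.024],[0,0,0],60],[[0.04,0,0],[0,0,0],60],[[0.06,0,0],[0,0,0],60],[[0.06,0,0],[0,0,0],60],[[0.06,0,0],[0,0,0],60],[[0.05,0,0],[0,0,0],60],[[0.03,0,0],[0,0,0],60],[[0.01,0,0],[0,0,0],60],[[0,0,0],[0,0,0],60],[[0,0,0],[0,0,0],60],[[0,0,0],[0,0,0],60]])

```text
time_s: 9.18
position: [0.6508, -0.0239, 0.0434]
eef_rot: [1.334, 1.567, -0.234]
ft_force: [-0.9, -0.3, -2.2]
grip_width: 0.063
```

```bash
python3 - <<'E'
from h import *
go([.6495,-.0235,.0335],0)
E
```

```text
pos [ 0.6508 -0.0239  0.0434] jaw yaw 0.15 tilt [ 3.2e-03 -8.0e-04 -1.0e+00] t 9.1833 w 0.06301407639985049 q6 -0.2106142047190857 F [-0.9 -0.3 -2.2]
shift units (current tool axes) [ 0.0198 -0.0026 -0.0009]
turn rx units 0.0004 deg -0.15462349034561385
```

Request:
carry_out(moves=[[[0.01,-0.001,0],[0,0,0],60],[[0.006,0,0],[0,0,0],60],[[0.004,0,0],[0,0,0],60],[[0,0,0],[0,0,0],60],[[0,0,0],[0,0,0],80],[[0,0,0],[0,0,0],90],[[0,0,0],[0,0,0],100],[[0,0,0],[0,0,0],100],[[0,0,0],[0,0,0],100],[[0,0,0],[0,0,0],100],[[-0.02,0,0],[0,0,0],100],[[-0.05,0,0],[0,0,0],100],[[-0.07,0,0],[0,0,0],100],[[-0.07,0,0],[0,0,0],100],[[-0.07,0,0],[0,0,0],100],[[-0.05,0,0],[0,0,0],100],[[-0.02,0,0],[0,0,0],100],[[0,0,0],[0,0,0],100]])

```text
time_s: 10.68
position: [0.6506, -0.0237, 0.2106]
eef_rot: [1.364, 1.564, -0.204]
ft_force: [0.1, 0.8, 0.1]
grip_width: 0.0856
```

```bash
python3 - <<'E'
from h import *
p=robot.capture("wrist");cv2.imwrite("pics/w4.png",p["color"])
go([.455,.101,.2],-76); meas(p,"board");meas(p,"thick_book",.036)
E
```

```text
pos [ 0.6492 -0.0235  0.2079] jaw yaw 0.17 tilt [ 2.3e-03 -5.0e-04 -1.0e+00] t 10.7333 w 0.08531913206892656 q6 -0.21079949477011506 F [ 0.7 -0.7 -0.3]
shift units (current tool axes) [ 0.0149 -0.3877 -0.2501]
turn rx units 0.2116 deg -76.16965599369459
board 0.87 5430 [ 0.6478 -0.0212] -89.87 (169.4, 108.7)
thick_book 0.74 6010 [ 0.6487 -0.0229] 89.28 (129.8, 64.6)
```

View pics/w4.png

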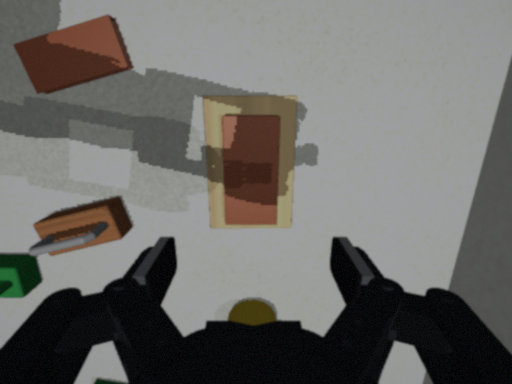

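The thick book lies centred on the board, 1–2 mm off and under 1° out. Next is the thin book.

Request:
carry_out(moves=[[[0,-0.0647,-0.0417],[0,0,0],100],[[0,-0.0647,-0.0417],[0,0,0],100],[[0,-0.0647,-0.0417],[0,0,0],100],[[0,-0.0647,-0.0417],[0,0,0],100],[[0,-0.0647,-0.0417],[0,0,0],100],[[0,-0.0647,-0.0417],[0,0,0],100],[[0,0,0],[0.019,0,0],100],[[0,0,0],[0.019,0,0],100],[[0,0,0],[0.019,0,0],100],[[0,0,0],[0.019,0,0],100],[[0,0,0],[0.019,0,0],100],[[0,0,0],[0.019,0,0],100],[[0,0,0],[0.019,0,0],100],[[0,0,0],[0.019,0,0],100],[[0,0,0],[0.019,0,0],100],[[0,0,0],[0.019,0,0],100],[[0,0,0],[0.019,0,0],100],[[0,0,0],[0,0,0],100],[[0,0,0],[0,0,0],100]])

```text
time_s: 12.42
position: [0.4533, 0.1011, 0.2053]
eef_rot: [-0.28, 1.567, 3.125]
ft_force: [-0.6, -0.5, -0.9]
grip_width: 0.0855
```

```bash
python3 - <<'E'
from h import *
p=robot.capture("wrist");cv2.imwrite("pics/w5.png",p["color"])
meas(p,"thin_book")
m=max(robot.silhouettes(p,"thin_book"),key=lambda d:d["p"])["pixels"]
c,a,_=rect(m,p,.016)
go([*c,.0205],a-90)
E
```

```text
thin_book 0.93 3900 [0.4552 0.103 ] 15.15 (110.7, 52.4)
pos [0.454  0.1011 0.2061] jaw yaw -74.97 tilt [-0.0017  0.     -1.    ] t 12.5667 w 0.085064135266907 q6 1.2866194225948056 F [-0.   0.6  1.1]
shift units (current tool axes) [ 0.3712 -0.0029 -0.0039]
turn rx units -0.0003 deg 0.11828970089278812
```

View pics/w5.png

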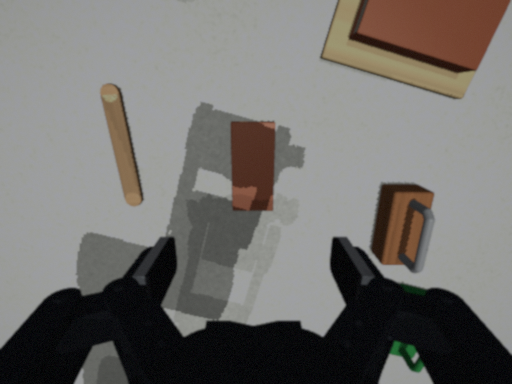

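The thin book is at (253,165), with a measured size of 110.7 x 52.4 mm, so I'm gripping it.

Request:
carry_out(moves=[[[0.06,-0.003,-0.004],[0,0,0],100],[[0.07,0,0],[0,0,0],100],[[0.07,0,0],[0,0,0],100],[[0.06,0,0],[0,0,0],100],[[0.05,0,0],[0,0,0],100],[[0.03,0,0],[0,0,0],100],[[0.02,0,0],[0,0,0],100],[[0.014,0,0],[0,0,0],100],[[0,0,0],[0,0,0],100],[[0,0,0],[0,0,0],45],[[0,0,0],[0,0,0],45],[[0,0,0],[0,0,0],45],[[0,0,0],[0,0,0],45],[[0,0,0],[0,0,0],45],[[0,0,0],[0,0,0],45],[[0,0,0],[0,0,0],45],[[0,0,0],[0,0,0],45],[[0,0,0],[0,0,0],45]], force=40)

```text
time_s: 14.07
position: [0.4567, 0.1031, 0.0211]
eef_rot: [2.864, 1.568, -0.017]
ft_force: [-0.9, -0.3, 7.5]
grip_width: 0.0515
```

Request:
carry_out(moves=[[[-0.01,0,0],[0,0,0],45],[[-0.03,0,0],[0,0,0],45],[[-0.05,0,0],[0,0,0],45],[[-0.06,0,0],[0,0,0],45],[[-0.06,0,0],[0,0,0],45],[[-0.06,0,0],[0,0,0],45],[[-0.05,0,0],[0,0,0],45],[[-0.02,0,0],[0,0,0],45],[[0,0,0],[-0.01,0,0],45],[[0,0,0],[-0.019,0,0],45],[[0,0,0],[-0.019,0,0],45],[[0,0,0],[-0.019,0,0],45],[[0,0,0],[-0.019,0,0],45],[[0,0,0],[-0.019,0,0],45],[[0,0,0],[-0.019,0,0],45],[[0,0,0],[-0.019,0,0],45],[[0,0,0],[-0.019,0,0],45],[[0,0,0],[-0.019,0,0],45],[[0,0,0],[-0.019,0,0],45],[[0,0,0],[-0.009,0,0],45]])

```text
time_s: 15.73
position: [0.4555, 0.1031, 0.1902]
eef_rot: [-1.949, 1.571, 2.772]
ft_force: [0.3, 0.5, 0.4]
grip_width: 0.0509
```

```bash
python3 - <<'E'
from h import *
p=robot.capture("wrist");cv2.imwrite("pics/w6.png",p["color"])
go([.6487,-.0229,.16],-.4)
E
```

```text
pos [0.4555 0.1031 0.1902] jaw yaw 0.45 tilt [ 0.  0. -1.] t 15.7833 w 0.050816411379505065 q6 -0.02520787795820622 F [-0.2 -0.2  0.3]
shift units (current tool axes) [0.0604 0.3844 0.2551]
turn rx units 0.0024 deg -0.851140724385516
```

View pics/w6.png

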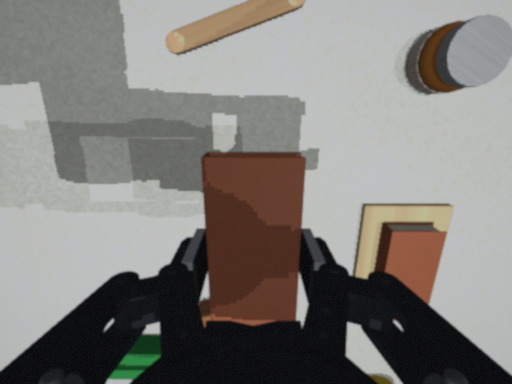

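The thin book is held straight at (252,235). Moving it over the thick book.

Request:
carry_out(moves=[[[0,0.04,0.0264],[0.0024,0,0],45],[[0,0.06,0.0398],[0,0,0],45],[[0,0.065,0.0431],[0,0,0],45],[[0,0.065,0.0431],[0,0,0],45],[[0,0.065,0.0431],[0,0,0],45],[[0,0.06,0.0398],[0,0,0],45],[[0,0.0294,0.0198],[0,0,0],45],[[0.03,0,0],[0,0,0],45],[[0.06,0,0],[0,0,0],45],[[0.06,0,0],[0,0,0],45],[[0.05,0,0],[0,0,0],45],[[0.03,0,0],[0,0,0],45],[[0.017,0,0],[0,0,0],45],[[0,0,0],[0,0,0],45],[[0,0,0],[0,0,0],45],[[0,0,0],[0,0,0],45]])

```text
time_s: 17.12
position: [0.6478, -0.0267, 0.0678]
eef_rot: [1.368, 1.568, -0.216]
ft_force: [-0.3, 0.8, -0.1]
grip_width: 0.0508
```

```bash
python3 - <<'E'
from h import *
go([.6487,-.0229,.0565],-.4)
E
```

```text
pos [ 0.6478 -0.0267  0.0678] jaw yaw -0.71 tilt [ 2.6e-03 -6.0e-04 -1.0e+00] t 17.1167 w 0.05079158198471262 q6 -0.20073821227657365 F [-0.3  0.8 -0.1]
shift units (current tool axes) [ 0.0225  0.0016 -0.0076]
turn rx units -0.0009 deg 0.3130609179944486
```

Request:
carry_out(moves=[[[0.005,0.0015,-0.0075],[-0.0009,0,0],45],[[0.01,0,0],[0,0,0],45],[[0.005,0,0],[0,0,0],45],[[0.001,0,0],[0,0,0],45],[[0,0,0],[0,0,0],45],[[0,0,0],[0,0,0],70],[[0,0,0],[0,0,0],80],[[0,0,0],[0,0,0],90],[[0,0,0],[0,0,0],100],[[0,0,0],[0,0,0],100],[[0,0,0],[0,0,0],100],[[-0.02,0,0],[0,0,0],100],[[-0.05,0,0],[0,0,0],100],[[-0.07,0,0],[0,0,0],100],[[-0.07,0,0],[0,0,0],100],[[-0.07,0,0],[0,0,0],100],[[-0.05,0,0],[0,0,0],100],[[-0.02,0,0],[0,0,0],100],[[0,0,0],[0,0,0],100],[[0,0,0],[0,0,0],100]])

```text
time_s: 18.78
position: [0.6471, -0.0226, 0.2306]
eef_rot: [-1.74, 1.57, 2.965]
ft_force: [0.3, -0.6, -0.6]
grip_width: 0.0853
```

```bash
python3 - <<'E'
from h import *
p=robot.capture("wrist");cv2.imwrite("pics/w7.png",p["color"])
go([.434,-.1,.23],-74); meas(p,"thin_book",.052);meas(p,"thick_book",.036);meas(p,"board")
E
```

```text
pos [ 0.6464 -0.0225  0.2292] jaw yaw -0.38 tilt [-3.2e-03  7.0e-04 -1.0e+00] t 18.8333 w 0.08586284272245881 q6 -0.20074552423277972 F [ 0.2  0.8 -0.5]
shift units (current tool axes) [-4.000e-04 -4.237e-01  1.577e-01]
turn rx units 0.2045 deg -73.62470071032885
thin_book 0.72 4142 [ 0.6475 -0.0232] 89.37 (110.5, 53.5)
thin_book 0.7 3397 [ 0.445  -0.0856] 14.62 (127.9, 53.1)
thick_book 0.87 1166 [ 0.6487 -0.0226] 89.91 (129.4, 63.3)
board 0.92 5014 [ 0.6485 -0.021 ] -89.83 (168.5, 110.1)
```

View pics/w7.png

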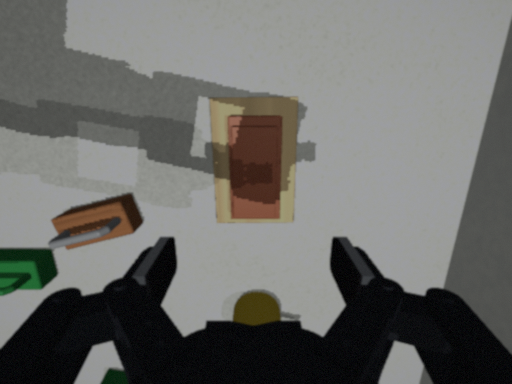

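The thin book lies centred on the thick one, within about 1 mm. Next is the wooden weight.

Request:
carry_out(moves=[[[0,-0.0706,0.0263],[0,0,0],100],[[0,-0.0706,0.0263],[0,0,0],100],[[0,-0.0706,0.0263],[0,0,0],100],[[0,-0.0706,0.0263],[0,0,0],100],[[0,-0.0706,0.0263],[0,0,0],100],[[0,-0.0706,0.0263],[0,0,0],100],[[0,0,0],[0.0186,0,0],100],[[0,0,0],[0.0186,0,0],100],[[0,0,0],[0.0186,0,0],80],[[0,0,0],[0.0186,0,0],60],[[0,0,0],[0.0186,0,0],60],[[0,0,0],[0.0186,0,0],60],[[0,0,0],[0.0186,0,0],60],[[0,0,0],[0.0186,0,0],60],[[0,0,0],[0.0186,0,0],60],[[0,0,0],[0.0186,0,0],60],[[0,0,0],[0.0186,0,0],60],[[0,0,0],[0,0,0],60],[[0,0,0],[0,0,0],60]])

```text
time_s: 20.57
position: [0.4349, -0.1001, 0.23]
eef_rot: [-0.754, 1.569, 2.669]
ft_force: [0.8, -0.0, -0.3]
grip_width: 0.0513
```

```bash
python3 - <<'E'
from h import *
p=robot.capture("wrist");im=p["color"].copy()
meas(p,"weight"); print([(d["p"],d["centre"]) for d in robot.place_of(p,"weight")])
c=robot.place_of(p,"weight")[0]["centre"]
# draw expected bar & box for comparison
a=np.radians(16.)
for o,col in((np.array([.434,-.1]),(255,0,0)),):
  for L,W,z in((.1,.048,.036),(.06,.01,.068)):
    q=[pix(p,[*(o+np.array([[np.cos(a),-np.sin(a)],[np.sin(a),np.cos(a)]])@[sx*L/2,sy*W/2]),z]) for sx,sy in((1,1),(1,-1),(-1,-1),(-1,1))]
    cv2.polylines(im,[np.int32(q)],True,col,1); print(L,np.round(q,1).tolist())
cv2.imwrite("pics/w8.png",cv2.resize(im[60:300,120:400],None,fx=2.5,fy=2.5))
go([.434,-.1,.066],-74)
E
```

```text
weight 0.96 4260 [ 0.4285 -0.4214] 76.0 (107.0, 101.2)
weight 0.89 2632 [ 0.2947 -0.1684] -0.25 (131.1, 54.5)
weight 0.83 3081 [ 0.4351 -0.0978] 13.83 (102.7, 47.4)
[(0.93, [0.2916, -0.1756, 0.0016]), (0.75, [0.4252, -0.4249, -0.0026]), (0.73, [0.4352, -0.0982, -0.0005])]
0.1 [[232.4, 128.5], [273.6, 128.6], [271.6, 208.3], [234.1, 208.3]]
0.06 [[248.3, 150.4], [257.7, 150.5], [257.3, 202.7], [248.5, 202.7]]
pos [ 0.4352 -0.1002  0.2305] jaw yaw -73.95 tilt [-6.e-04  3.e-04 -1.e+00] t 20.7667 w 0.05094153978784397 q6 0.813116261872596 F [ 0.2 -0.  -0.1]
shift units (current tool axes) [ 0.3291 -0.0009  0.002 ]
turn rx units 0.0001 deg -0.05130278257088605
```

View pics/w8.png

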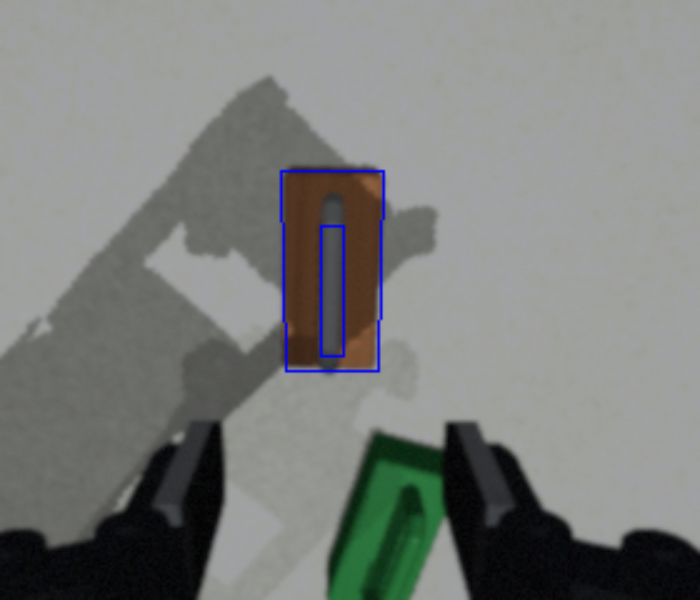

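The overlay for (0.434, −0.100, 16°) fits the wooden weight; the block spans (285..383, 168..368) in the crop with its bar in the middle. I'm gripping the bar.

Request:
carry_out(moves=[[[0.05,0,0],[0.002,0,0],60],[[0.06,0,0],[0,0,0],60],[[0.06,0,0],[0,0,0],60],[[0.06,0,0],[0,0,0],60],[[0.05,0,0],[0,0,0],60],[[0.03,0,0],[0,0,0],60],[[0.018,0,0],[0,0,0],60],[[0,0,0],[0,0,0],60],[[0,0,0],[0,0,0],30],[[0,0,0],[0,0,0],10],[[0,0,0],[0,0,0],0],[[0,0,0],[0,0,0],0],[[0,0,0],[0,0,0],0],[[0,0,0],[0,0,0],0],[[0,0,0],[0,0,0],0],[[0,0,0],[0,0,0],0],[[0,0,0],[0,0,0],0]], force=70)

```text
time_s: 22.18
position: [0.4358, -0.1002, 0.0679]
eef_rot: [2.561, 1.569, -0.315]
ft_force: [-0.0, 2.5, 6.7]
grip_width: 0.0077
```

```bash
python3 - <<'E'
from h import *
go()
E
```

```text
pos [ 0.4358 -0.1002  0.0679] jaw yaw -74.77 tilt [ 1.8e-03 -6.0e-04 -1.0e+00] t 22.1833 w 0.007663244538361176 q6 0.8272053450189464 F [-0.   2.5  6.7]
```

Request:
carry_out(moves=[[[-0.01,0,0],[0,0,0],0],[[-0.03,0,0],[0,0,0],0],[[-0.05,0,0],[0,0,0],0],[[-0.06,0,0],[0,0,0],0],[[-0.06,0,0],[0,0,0],0],[[-0.05,0,0],[0,0,0],0],[[-0.03,0,0],[0,0,0],0],[[0,0,0],[-0.008,0,0],0],[[0,0,0],[-0.0186,0,0],0],[[0,0,0],[-0.0186,0,0],0],[[0,0,0],[-0.0186,0,0],0],[[0,0,0],[-0.0186,0,0],0],[[0,0,0],[-0.0186,0,0],0],[[0,0,0],[-0.0186,0,0],0],[[0,0,0],[-0.0186,0,0],0],[[0,0,0],[-0.0186,0,0],0],[[0,0,0],[-0.0186,0,0],0],[[0,0,0],[-0.0186,0,0],0],[[0,0,0],[-0.0126,0,0],0]])

```text
time_s: 23.77
position: [0.4347, -0.1001, 0.2119]
eef_rot: [-1.72, 1.57, 2.991]
ft_force: [0.9, -0.1, -2.7]
grip_width: 0.0075
```

```bash
python3 - <<'E'
from h import *
p=robot.capture("wrist");cv2.imwrite("pics/w9.png",p["color"])
go([.648,-.0230,.21],-.4)
E
```

```text
pos [ 0.4347 -0.1001  0.2119] jaw yaw 0.02 tilt [-7.e-04  1.e-04 -1.e+00] t 23.8167 w 0.00797853543310029 q6 -0.4776710719160978 F [ 0.3  0.1 -2.3]
shift units (current tool axes) [ 0.0034  0.4267 -0.154 ]
turn rx units 0.0012 deg -0.4167177033292546
```

View pics/w9.png

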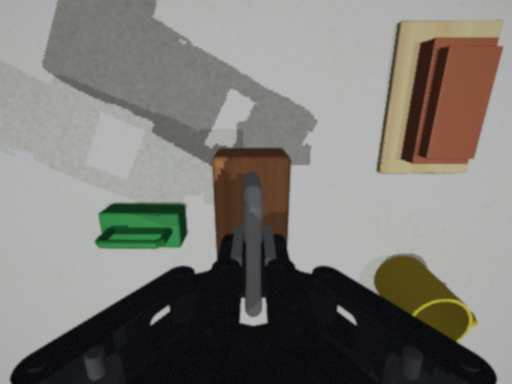

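The weight is held by its bar and hangs straight, with the block at (252,195). Moving it over the stack.

Request:
carry_out(moves=[[[0,0.03,-0.0108],[0.001,0,0],0],[[0,0.06,-0.0217],[0,0,0],0],[[0,0.07,-0.0253],[0,0,0],0],[[0,0.075,-0.027],[0,0,0],0],[[0,0.075,-0.027],[0,0,0],0],[[0,0.06,-0.0217],[0,0,0],0],[[0,0.04,-0.0145],[0,0,0],0],[[0,0.0167,-0.006],[0,0,0],0],[[0.03,0,0],[0,0,0],0],[[0.05,0,0],[0,0,0],0],[[0.05,0,0],[0,0,0],0],[[0.03,0,0],[0,0,0],0],[[0.004,0,0],[0,0,0],0],[[0,0,0],[0,0,0],0],[[0,0,0],[0,0,0],0],[[0,0,0],[0,0,0],0]])

```text
time_s: 25.15
position: [0.6504, -0.0263, 0.1315]
eef_rot: [1.341, 1.568, -0.243]
ft_force: [-0.7, -0.1, -1.8]
grip_width: 0.0075
```

```bash
python3 - <<'E'
from h import *
go([.648,-.0230,.119],-.4)
E
```

```text
pos [ 0.6504 -0.0263  0.1315] jaw yaw -0.76 tilt [ 2.8e-03 -7.0e-04 -1.0e+00] t 25.15 w 0.007465087070276686 q6 -0.19841247518870903 F [-0.7 -0.1 -1.8]
shift units (current tool axes) [ 0.0249 -0.005  -0.0066]
turn rx units -0.001 deg 0.36108999222877003
```

Request:
carry_out(moves=[[[0.004,-0.004,-0.006],[-0.001,0,0],0],[[0.008,0,0],[0,0,0],0],[[0.006,0,0],[0,0,0],0],[[0.003,0,0],[0,0,0],0],[[0.002,0,0],[0,0,0],0],[[0,0,0],[0,0,0],0],[[0,0,0],[0,0,0],0]])

```text
time_s: 25.73
position: [0.6474, -0.0228, 0.1199]
eef_rot: [-1.127, 1.571, -2.704]
ft_force: [-3.6, 1.2, 6.4]
grip_width: 0.0075
```

```bash
python3 - <<'E'
from h import *
go([.648,-.0230,.119],-.4)
E
```

```text
pos [ 0.6474 -0.0228  0.1199] jaw yaw -0.36 tilt [-1.e-04 -1.e-04 -1.e+00] t 25.7333 w 0.007526966000811689 q6 -0.2009356557175795 F [-3.6  1.2  6.4]
shift units (current tool axes) [0.0019 0.0011 0.0005]
turn rx units 0.0001 deg -0.03933961952975551
```

In contact (about 6 N upward). I'm releasing and going up. Fingers open only part way, since the bar is narrow.

Request:
carry_out(moves=[[[-0.001,0,0],[0,0,0],0],[[0,0,0],[0,0,0],15],[[0,0,0],[0,0,0],25],[[0,0,0],[0,0,0],40],[[0,0,0],[0,0,0],50],[[0,0,0],[0,0,0],60],[[0,0,0],[0,0,0],60],[[-0.02,0,0],[0,0,0],60],[[-0.04,0,0],[0,0,0],60],[[-0.06,0,0],[0,0,0],60],[[-0.06,0,0],[0,0,0],60],[[-0.05,0,0],[0,0,0],60],[[-0.02,0,0],[0,0,0],60],[[0,0,0],[0,0,0],60],[[0,0,0],[0,0,0],60]])

```text
time_s: 26.98
position: [0.6473, -0.0228, 0.2439]
eef_rot: [1.398, 1.571, -0.179]
ft_force: [-0.4, 0.5, -0.3]
grip_width: 0.0511
```

```bash
python3 - <<'E'
from h import *
p=robot.capture("wrist");im=p["color"].copy()
a=np.radians(90.)
def box(o,L,W,z,col):
    q=[pix(p,[*(np.array(o)+np.array([[np.cos(a),-np.sin(a)],[np.sin(a),np.cos(a)]])@[sx*L/2,sy*W/2]),z]) for sx,sy in((1,1),(1,-1),(-1,-1),(-1,1))]
    cv2.polylines(im,[np.int32(np.array(q)*4)],True,col,1,cv2.LINE_AA,2)
c=[.6482,-.0225]
for L,W,z in((.17,.11,.01),(.13,.064,.036),(.11,.052,.052),(.1,.048,.088)): box(c,L,W,z,(255,0,0))
meas(p,"weight",.088);meas(p,"board");go([.436,.259,.22],-71)
for q in robot.place_of(p,"glue_pot")+robot.place_of(p,"weight"): print(q)
cv2.imwrite("pics/w10.png",cv2.resize(im[30:270,120:400],None,fx=2.5,fy=2.5))
E
```

```text
weight 0.71 2489 [ 0.3734 -0.1317] -0.39 (85.5, 63.3)
weight 0.65 3890 [ 0.645  -0.0237] 89.49 (104.7, 46.9)
weight 0.17 290 [0.6494 0.0312] -13.6 (46.7, 13.5)
board 0.68 4426 [ 0.6479 -0.0208] -89.39 (167.3, 109.7)
pos [ 0.6463 -0.0227  0.2415] jaw yaw -0.38 tilt [-4.4e-03  9.0e-04 -1.0e+00] t 27.1333 w 0.05124628949155463 q6 -0.2009638502307246 F [0.2 0.4 0. ]
shift units (current tool axes) [ 0.0454 -0.4242 -0.5605]
turn rx units 0.1962 deg -70.62241535600084
{'centre': [0.4262, -0.4252, 0.0013], 'p': 0.89}
{'centre': [0.2947, -0.1728, 0.0018], 'p': 0.72}
{'centre': [0.6459, -0.0237, 0.0519], 'p': 0.66}
```

View pics/w10.png

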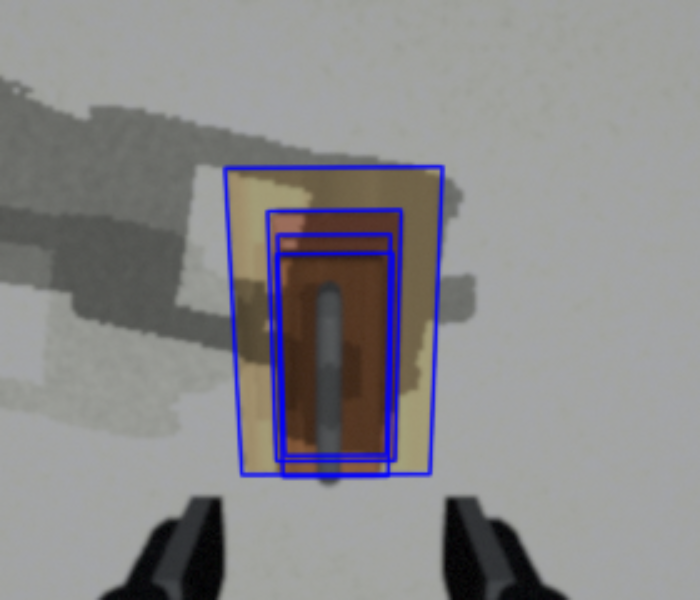

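The stack fits the expected outlines to 1–2 mm. Next is the stick.

Request:
carry_out(moves=[[[0,-0.0471,-0.0623],[0,0,0],60],[[0,-0.0471,-0.0623],[0,0,0],60],[[0,-0.0471,-0.0623],[0,0,0],60],[[0,-0.0471,-0.0623],[0,0,0],60],[[0,-0.0471,-0.0623],[0,0,0],60],[[0,-0.0471,-0.0623],[0,0,0],60],[[0,-0.0471,-0.0623],[0,0,0],60],[[0,-0.0471,-0.0623],[0,0,0],60],[[0,-0.0471,-0.0623],[0,0,0],60],[[0.01,0,0],[0.0196,0,0],60],[[0.01,0,0],[0.0196,0,0],60],[[0.01,0,0],[0.0196,0,0],60],[[0.01,0,0],[0.0196,0,0],60],[[0.01,0,0],[0.0196,0,0],60],[[0.01,0,0],[0.0196,0,0],60],[[0,0,0],[0.0196,0,0],60],[[0,0,0],[0.0196,0,0],60],[[0,0,0],[0.0196,0,0],60],[[0,0,0],[0.0196,0,0],60],[[0,0,0],[0,0,0],60]])

```text
time_s: 28.9
position: [0.4372, 0.2587, 0.213]
eef_rot: [-0.014, 1.569, -2.825]
ft_force: [0.5, -0.2, 0.7]
grip_width: 0.0512
```

```bash
python3 - <<'E'
from h import *
p=robot.capture("wrist");cv2.imwrite("pics/w11.png",p["color"])
meas(p,"stick")
c,a,_=rect(robot.silhouettes(p,"stick")[0]["pixels"],p,.009)
go([*c,.021],a-90)
print(robot.place_of(p,"stick"))
for q in robot.place_of(p,"glue_pot"): print(q)
E
```

```text
stick 0.75 1835 [0.4356 0.2626] 19.27 (146.4, 21.0)
pos [0.4373 0.2588 0.2134] jaw yaw -70.77 tilt [-1.e-03 -3.e-04 -1.e+00] t 29.05 w 0.05109641762090712 q6 1.549313688732922 F [ 0.3 -0.7 -0.2]
shift units (current tool axes) [ 3.847e-01 -8.400e-03  3.000e-04]
turn rx units -0.0001 deg 0.04448196943378946
[{'centre': [0.4385, 0.2625, 0.0017], 'p': 0.84}]
```

View pics/w11.png

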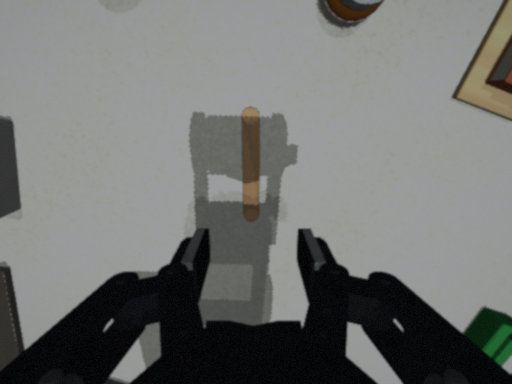

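The stick lies at (251,163), centred and parallel to the fingers. Gripping it now.

Request:
carry_out(moves=[[[0.06,-0.008,0],[0,0,0],60],[[0.07,0,0],[0,0,0],60],[[0.07,0,0],[0,0,0],60],[[0.07,0,0],[0,0,0],60],[[0.05,0,0],[0,0,0],60],[[0.03,0,0],[0,0,0],60],[[0.02,0,0],[0,0,0],60],[[0.013,0,0],[0,0,0],60],[[0,0,0],[0,0,0],60],[[0,0,0],[0,0,0],40],[[0,0,0],[0,0,0],30],[[0,0,0],[0,0,0],15],[[0,0,0],[0,0,0],15],[[0,0,0],[0,0,0],15],[[0,0,0],[0,0,0],15],[[0,0,0],[0,0,0],15]], force=30)

```text
time_s: 30.48
position: [0.437, 0.2629, 0.0235]
eef_rot: [-3.14, 1.568, 0.335]
ft_force: [-0.7, -1.0, 7.3]
grip_width: 0.0208
```

Request:
carry_out(moves=[[[-0.01,0,0],[0,0,0],15],[[-0.03,0,0],[0,0,0],15],[[-0.05,0,0],[0,0,0],15],[[-0.06,0,0],[0,0,0],15],[[-0.06,0,0],[0,0,0],15],[[-0.06,0,0],[0,0,0],15],[[-0.03,0,0],[0,0,0],15],[[0,0,0],[0,0,0],15],[[0,0,0],[0,0,0],15]])

```text
time_s: 31.23
position: [0.4363, 0.2627, 0.1732]
eef_rot: [3.127, 1.569, 0.318]
ft_force: [-0.1, -0.4, -0.8]
grip_width: 0.0209
```

```bash
python3 - <<'E'
from h import *
go([.6495,.129,.16],-90)
p=robot.capture("top")
print([robot.place_of(p,t) for t in("glue_pot","board")]);meas(p,"stick",.15)
for d in robot.silhouettes(p,"glue_pot"): print(d["p"],rect(d["pixels"],p,.05))
p=robot.capture("scene")
print([robot.place_of(p,t) for t in("glue_pot","board")])
E
```

```text
pos [0.4363 0.2627 0.1732] jaw yaw -70.93 tilt [ 2.1e-03  7.0e-04 -1.0e+00] t 31.2333 w 0.020888092860261637 q6 1.5601222307104206 F [-0.1 -0.4 -0.8]
shift units (current tool axes) [ 0.0271  0.392  -0.3155]
turn rx units 0.053 deg -19.073169169780172
[[{'centre': [0.6503, 0.2298, -0.0016], 'p': 0.87}], [{'centre': [0.652, -0.025, -0.0054], 'p': 0.8}]]
0.55 (array([0.6459, 0.2167]), -0.51, (74.4, 64.2))
[[{'centre': [0.6509, 0.2222, 0.003], 'p': 0.86}], [{'centre': [0.6485, -0.0203, 0.0009], 'p': 0.74}, {'centre': [0.6506, 0.2262, 0.001], 'p': 0.53}]]
```

Request:
carry_out(moves=[[[0,0.056,-0.0451],[0,0,0],15],[[0,0.056,-0.0451],[0,0,0],15],[[0,0.056,-0.0451],[0,0,0],15],[[0,0.056,-0.0451],[0,0,0],15],[[0,0.056,-0.0451],[0,0,0],15],[[0,0.056,-0.0451],[0,0,0],15],[[0,0.056,-0.0451],[0,0,0],15],[[0,0,0],[0.018,0,0],15],[[0,0,0],[0.018,0,0],15],[[0,0,0],[0.017,0,0],15],[[0.04,0,0],[0,0,0],15],[[0.06,0,0],[0,0,0],15],[[0.06,0,0],[0,0,0],15],[[0.06,0,0],[0,0,0],15],[[0.05,0,0],[0,0,0],15],[[0.01,0,0],[0,0,0],15],[[0,0,0],[0,0,0],15],[[0,0,0],[0,0,0],15]])

```text
time_s: 33.13
position: [0.6499, 0.129, 0.0326]
eef_rot: [-3.078, 1.57, 0.063]
ft_force: [0.4, -0.4, 0.4]
grip_width: 0.0208
```

```bash
python3 - <<'E'
from h import *
go([.649,.129,.0225],-90)
E
```

```text
pos [0.6499 0.129  0.0326] jaw yaw -90.01 tilt [ 5.e-04  0.e+00 -1.e+00] t 33.1333 w 0.020810460516361703 q6 1.598549779672844 F [ 0.4 -0.4  0.4]
shift units (current tool axes) [ 0.0202 -0.0001  0.0018]
turn rx units -0.0 deg 0.01136294258915882
```

Request:
carry_out(moves=[[[0.01,0,0.001],[0,0,0],15],[[0.007,0,0],[0,0,0],15],[[0.004,0,0],[0,0,0],15],[[0,0,0],[0,0,0],15],[[0,0,0],[0,0,0],15],[[0,0,0],[0,0,0],35],[[0,0,0],[0,0,0],45],[[0,0,0],[0,0,0],55],[[0,0,0],[0,0,0],55],[[0,0,0],[0,0,0],55],[[-0.02,0,0],[0,0,0],55],[[-0.05,0,0],[0,0,0],55],[[-0.07,0,0],[0,0,0],55],[[-0.07,0,0],[0,0,0],55],[[-0.07,0,0],[0,0,0],55],[[-0.07,0,0],[0,0,0],55],[[-0.05,0,0],[0,0,0],55],[[-0.02,0,0],[0,0,0],55],[[0,0,0],[0,0,0],55],[[0,0,0],[0,0,0],55]])

```text
time_s: 34.8
position: [0.6484, 0.1289, 0.2315]
eef_rot: [0.041, 1.57, -3.101]
ft_force: [-0.9, 0.6, 0.0]
grip_width: 0.0468
```

```bash
python3 - <<'E'
from h import *
p=robot.capture("wrist");cv2.imwrite("pics/w12.png",p["color"])
go();meas(p,"stick");meas(p,"board");meas(p,"weight",.088)
for t in("glue_pot","board","mug","water"): print(t,robot.place_of(p,t)[:2])
E
```

```text
pos [0.6476 0.1289 0.23  ] jaw yaw -90.01 tilt [-3.5e-03 -1.0e-04 -1.0e+00] t 34.85 w 0.04669434823476964 q6 1.5985634837102238 F [ 0.3 -0.1 -1.1]
stick 0.9 1773 [0.6492 0.1292] -0.62 (146.6, 23.1)
board 0.88 3899 [ 0.6493 -0.0201] 89.97 (170.6, 110.2)
weight 0.86 5167 [ 0.6502 -0.0241] 89.93 (124.2, 51.8)
glue_pot [{'centre': [0.6522, 0.2254, 0.0011], 'p': 0.88}]
board []
mug []
water [{'centre': [0.6457, -0.0233, 0.0529], 'p': 0.17}]
```

View pics/w12.png

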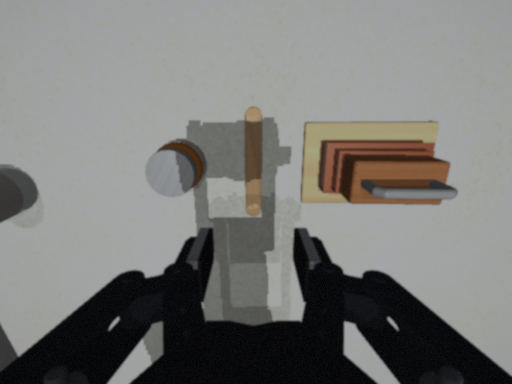

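The stick lies at (254,160), midway between the pot at (175,170) and the board, and parallel to the board's short sides. The stack is neat, so I'm handing in.

```bash
python3 -c "
from rig import robot
print(robot.sign_off(), robot.get_state()['time_s'])"
```

```text
the job is handed in; nothing more can be done
the job is handed in; nothing more can be done
```

The pressing stack is built and the stick is laid in the gap. I handed in just after the last reading, at 34.85 s on the robot's clock, with the gripper empty and clear above the table.

- **Stack:** the thick notebook, thin notebook and wooden weight were placed on the board in that order. The close views after each placing had each centre within about 1–4 mm of the board's and within about 1° of its long side. The weight's readings varied most: about 1 mm and 4 mm off in the last view, 3 mm each way in the one before.
- **Stick:** it lies at (0.649, 0.129), 149 mm from the board's centre, and the middle of the measured gap is also at y = 0.129. It is within 1° of the board's short sides and level with the board's middle line.
- **Left alone:** the pot was seen where it stood, within the network's accuracy. I did not re-measure the mug and bottle at the end. The networks missed the mug and mislabelled the stack as the bottle, but the arm never went near either of them at low height.

Checks that disagreed: the board's centre read 2–5 mm differently between cameras, which is about calibration accuracy, so I relied mainly on the close wrist views. In some pictures the networks also reported the green look-alikes as the weight, and I ignored those.

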